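# Draw the straightedge out of the half-covered tool tray

### The job

The oak straightedge lies in the tool tray with both ends tucked under the tray's fixed covers, and it is longer than the opening between them. Slide it along under one cover until its other end comes free, tilt that end up through the opening and draw the straightedge out diagonally, then finish still holding it in the gripper, level and still, over the tray with its whole length about 10 cm above the covers. Leave the tiles, the rib, the tub, the oak block and the switch where they are.

Things in the scene. Friction and masses are not known exactly. Their poses are not given: they have to be found in the camera images.
- tray: Fixed grey sheet-steel tool tray, 128 mm (x) by 368 mm (y, long axis); origin at the centre of its underside on the work surface, z up. Floor 3 mm thick; inside 120 mm wide, 360 mm long (end walls at y = +-180 mm). A fixed cover bridges each end; the opening between them is y = -95 to +95 mm, with side walls 4 mm thick and only 42 mm high.
- cover_left (a point): Middle of the +y cover's edge at the opening, on its top face (tray y = +95 mm, 63 mm above the work surface). The cover is a flat sheet 3 mm thick (underside at 60 mm) from here to the +y end wall, across the tray's full width. Two tiles lie on it.
- cover_right (a point): The same for the -y cover (tray y = -95 mm). The warmer plate stands on it.
- rule: Loose oak straightedge, a plain pale bar 20 mm wide (its x), 260 mm long (its y) and 22 mm high (its z), 80 to 150 g; origin at the centre of its underside. Lies on the tray floor about along the tray, both ends under the covers, only the middle visible through the opening. Its y axis points roughly the same way as the tray's y.
- rule_left (a point): Centre of the straightedge's +y end face, 130 mm from its middle and 11 mm above its underside.
- rule_right (a point): Centre of the straightedge's -y end face, 130 mm from its middle and 11 mm above its underside.
- warmer: Tile warmer, a flat aluminium plate on a black base, 110 x 76 x 12 mm, fixed on the tray's -y cover; origin at the centre of its underside (63 mm above the work surface), top at 75 mm.
- switch (a joint): Red toggle lever of the warmer, 45 mm long on a small black block fixed on the work surface off the tray's -y end; 0 = off (as it starts), up to 0.8 rad = on. It stays where it is left. Leave it off.
- tile1: Ruri blue glazed tile 70 x 70 x 8 mm, loose, lying on the tray's +y cover; origin at the centre of its underside.
- tile2: Same tile, lying on top of tile1; its top is 79 mm above the work surface.
- tile3: Same tile, lying on the work surface beyond the tray (its +x side).
- rib: Silicone squeeze rib, flat rounded pad 48 x 92 x 6 mm, on the work surface on the tray's -x side.
- tub: Closed white polypropylene tub, 90 mm across the lid, 55 mm high, on the work surface beyond the tray (+x side).
- block: Oak tile block 90 x 90 x 32 mm, on the work surface beyond the tray (+x side).

How it is judged:
By the outcome, as a careful person would: the job done as asked, in the order asked, and still so for the second after the job is handed in, while the arm keeps its last pose, push and grip.
It also fails if it takes over 38 s, if anything falls off the work surface, if the arm or the gripper's body presses on something with over 40 N, if the wrist force passes 120 N, or if a joint passes its speed limit or range.

### The arm

A 6-joint arm with a two-finger parallel gripper is mounted at the origin on the work surface. World frame = base frame: x ahead of the robot, y to its left, z up, the work surface at z = 0. Lengths are in m, angles in rad, forces in N, time in s.
With the tool pointing down it reaches from about 0.35 to 0.975 m from the base axis. Payload 4.9 kg.
Tool frame: the origin (TCP) lies at the very end of the fingers, on their centre line; the grasp point (between the pads) lies 19 mm behind it; z points along the fingers, y is the line along which they close (so a half turn about z gives the same grasp; the last joint's range is limited). The gripper opens to 85 mm and grips with 20 to 120 N. Pads are 22 mm wide; open, the fingers measure 114 mm over their backs; the gripper's body (76 mm by 85 mm) begins 54 mm behind the grasp point. The pads swing forward as they close: fully open they stand 13 mm farther back than shut.
Start: joints at [1.072, 0.053, 1.613, -0, 1.476, -0.119], TCP at [0.232, 0.58, 0.195] pointing down, gripper open.
Joint ranges: [-3.01, 3.01], [-1.01, 2.22], [0.06, 2.58], [-1.02, 4.17], [0.09, 2.62], [-3.14, 3.14]. Speed limits (rad/s): [2.57, 2.57, 3.14, 3.14, 3.14, 3.14].

### API

Orientations are given as a rotation vector (axis times angle).
In Python, from station import ctrl gives the robot as it stands. The module is installed in compiled form; this text tells all that it offers.
- The arm moves only by the tool jog_arm, never from a script. Its argument "steps" is a list of rows, each an object with "delta_rot": the turn, a rotation vector about the tool's x, y, z in degrees, a list of three; "linear": the shift along the tool's x, y, z in m, a list of three; "grip": the finger opening in m, from 0 to 0.0854. In form: [{"delta_rot": [rx, ry, rz], "linear": [x, y, z], "grip": grip}, ...]. A call has 1 to 10 rows; each row shifts and turns the commanded pose from where the row before left it, along the tool's axes as they then stand; what a row does not reach is not made up. A row lasts 1/10 s, in which the tool goes at most 50 mm and 8.59 degrees, less where a joint would pass 70% of its speed; a pose out of reach is approached as far as the arm can. A call with a gripper value outside its range is refused whole. The fingers move at their own pace and stop on an object; "newtons" is the grip in N (left out, the last holds). Time passes only in rows, so rows that do not move let the fingers close. It gives the time, the measured TCP pose, the force, the opening and the grip force at its end, in the units of the state.
- ctrl.get_obs(): the state, without advancing time (a new reading comes with each control period).
- ctrl.get_image(name): name is "scene" or "top"; returns (picture, depth): 480x640x3 uint8, red, green, blue; 480x640 float32, m along the optical axis (not along the pixel's ray), 0 where there is no reading.
- ctrl.camera_info(name): a dict with "camera_matrix" (3x3 intrinsics, pixels), "distortion" ([k1, k2, p1, p2, k3] as OpenCV has them; the pictures are not rectified), "R" (3x3) and "t" (3): a world point X has camera coordinates R X + t. Camera axes: x right, y down, z forward; pixel columns grow to the right and rows downward; lengths in m; the calibration is good to about 2 mm. A picture is of the moment at which its call begins. camera_info takes no time and is no camera call.
- ctrl.finish_job(): hands the job in; it is judged then, once.
The state is a dict: "t": time; "q": joint angles; "dq": joint speeds; "effort": joint torques, N m; "tool_pos": TCP position; "tool_rot": TCP orientation; "contact_force": force on the tool from outside, world axes, zero at the start; "wrist_torque": the same for the moment, N m; "opening": finger opening in m; "grip_force": force on a finger pad.
Only numpy, scipy, OpenCV 4.12 (cv2) and the standard library are available. Lean on these libraries where they do the work, as an engineer would, in place of code of your own. Each camera call takes 0.05 s, during which the arm holds its last target. There are 200 camera calls.

## Working session

There is one attempt and no reset: what is moved stays moved. The work goes in short steps, Python scripts to look and compute and a tool call to move; the robot and the scene stay as the last step left them, time stands still between calls to the robot, and variables do not carry over. Pictures are saved under pics/ and viewed, at most 12 in all, crops included, and the job is handed in when it is done.

Besides the shell and the picture viewer there is one more tool, called after "Emit:" by a JSON object that holds its "name" and its "arguments", one argument or row to a line. jog_arm: Moves the arm, as the interface text tells. Its arguments: {"type":"object","properties":{"steps":{"type":"array"},"newtons":{"type":"number"}},"required":["steps"]}

```bash
mkdir -p pics; python3 - <<'E'
from station import ctrl
import cv2,numpy as np
for n in("top","scene"):
    im,d=ctrl.get_image(n); cv2.imwrite(f"pics/{n}0.png",im[:,:,::-1]); np.savez(f"{n}0.npz",im=im,d=d)
    c=ctrl.camera_info(n); print(n,{k:np.round(v,4).tolist() for k,v in c.items()})
o=ctrl.get_obs(); print({k:np.round(v,3).tolist() for k,v in o.items()})
E
```

```text
top {'camera_matrix': [[460.6334, 0.0, 318.0191], [0.0, 460.6334, 244.6581], [0.0, 0.0, 1.0]], 'distortion': [-0.118, 0.0, 0.0, 0.0, 0.0], 'R': [[0.0238, -0.9991, -0.0344], [-0.9958, -0.0207, -0.0894], [0.0886, 0.0364, -0.9954]], 't': [0.0207, 0.5822, 0.9302]}
scene {'camera_matrix': [[605.9383, 0.0, 335.74], [0.0, 605.9383, 238.8734], [0.0, 0.0, 1.0]], 'distortion': [0.0695, 0.0, 0.0, 0.0, 0.0], 'R': [[0.0624, 0.9979, -0.0169], [0.7885, -0.0596, -0.6122], [-0.6119, 0.0249, -0.7905]], 't': [-0.0406, -0.4103, 1.4003]}
{'t': 0.1, 'q': [1.072, 0.053, 1.614, -0.0, 1.476, -0.119], 'dq': [-0.0, -0.001, -0.003, 0.002, 0.0, 0.0], 'effort': [0.001, -39.49, -37.136, -0.0, 0.004, -0.0], 'tool_pos': [0.231, 0.58, 0.194], 'tool_rot': [-0.593, -3.085, 0.003], 'contact_force': [-0.373, 1.33, 0.078], 'wrist_torque': [-0.034, -0.009, -0.009], 'grip_force': 0.0, 'opening': 0.086}
```

View pics/top0.png

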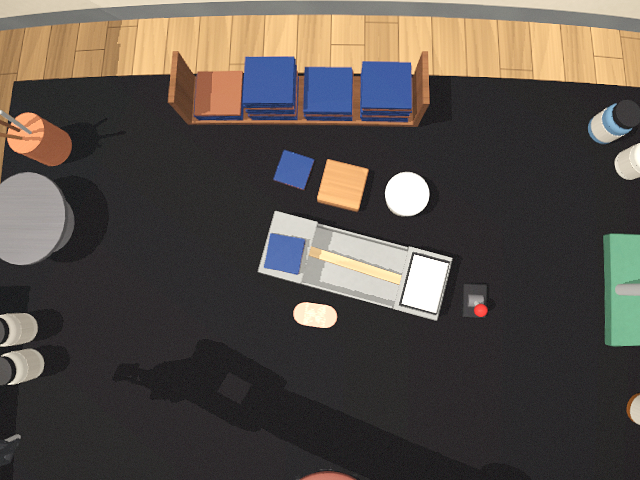

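View pics/scene0.png

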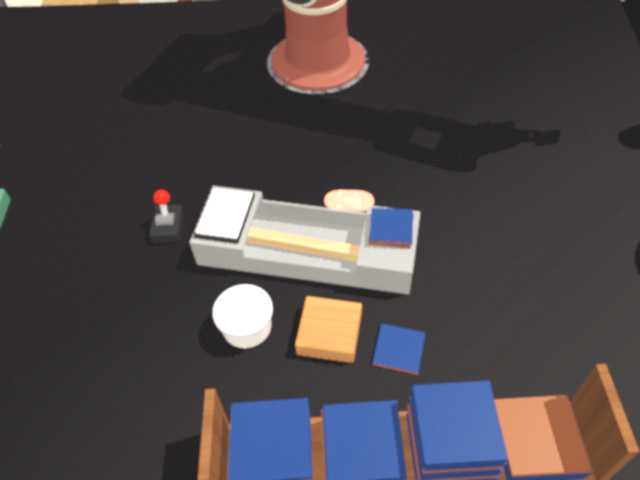

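Top: the tray runs from (265,240) to (445,290) px with the rule visible from (310,252) to (402,280), tiles at +y (left) and warmer at right. Scene: rule from (247,238) to (357,252), tray around it, tub and block nearer the camera. I'll take close crops for the corners.

```bash
python3 - <<'E'
import cv2,numpy as np
a=np.load("top0.npz")["im"][205:325,250:460,::-1]; b=np.load("scene0.npz")["im"][180:295,185:425,::-1]
a=cv2.resize(a,None,fx=3.5,fy=3.5,interpolation=cv2.INTER_CUBIC);cv2.imwrite("pics/ca.png",a)
b=cv2.resize(b,None,fx=3.25,fy=3.25,interpolation=cv2.INTER_CUBIC);cv2.imwrite("pics/cb.png",b)
E
```

```text
(no output)
```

View pics/ca.png

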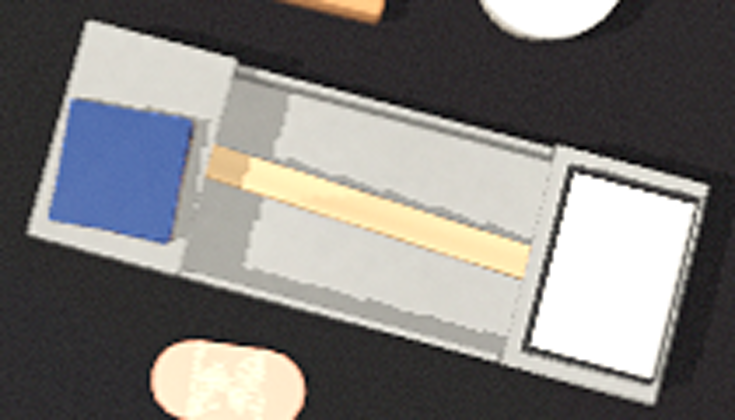

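View pics/cb.png

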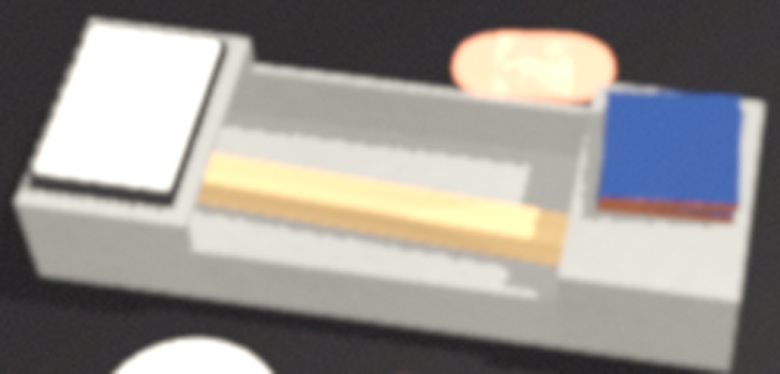

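Top crop: cover corners at (88,20),(28,235),(237,60),(182,272) and (556,147),(503,360),(708,185),(657,403); rule top face from (207,162) to (526,260). Scene crop: cover corners (742,300),(765,100),(560,272),(17,203),(90,18),(252,38); rule top face between edges (210,152)-(565,210) and (203,183)-(565,238).

```bash
cat >h.py <<'E'
from station import ctrl
import cv2,numpy as np
C={n:ctrl.camera_info(n) for n in("top","scene")}
def ray(n,p):
    c=C[n];u=cv2.undistortPoints(np.array([[p]],float),np.array(c["camera_matrix"]),np.array(c["distortion"]))[0,0]
    R=np.array(c["R"]);o=-R.T@np.array(c["t"]);d=R.T@np.array([*u,1]);return o,d/np.linalg.norm(d)
def onz(n,p,z):
    o,d=ray(n,p);return o+d*(z-o[2])/d[2]
def tri(p,q):
    o,d=ray("top",p);e,f=ray("scene",q)
    s=np.linalg.lstsq(np.c_[d,-f],e-o,rcond=None)[0];a,b=o+s[0]*d,e+s[1]*f
    return (a+b)/2,np.linalg.norm(a-b)
E
python3 - <<'E'
from h import *
np.set_printoptions(precision=4,suppress=True)
T=lambda x,y:(250+x/3.5,205+y/3.5)
S=lambda x,y:(185+x/3.25,180+y/3.25)
top=dict(LoP=(88,20),LoM=(28,235),LiP=(237,60),LiM=(182,272),RiP=(556,147),RiM=(503,360),RoP=(708,185),RoM=(657,403))
sc=dict(LoP=(742,300),LoM=(765,100),LiP=(560,272),RiP=(190,222),RiM=(252,38),RoP=(17,203),RoM=(90,18))
P={}
for k in top:
    P[k]=onz("top",T(*top[k]),.063); print(k,P[k],*( [tri(T(*top[k]),S(*sc[k])),onz("scene",S(*sc[k]),.063)] if k in sc else []))
ctr=sum(P.values())/8
a=(P["LoP"]+P["LoM"]-P["RoP"]-P["RoM"]);L=np.linalg.norm(a)/2;u=a/np.linalg.norm(a)
print("ctr",ctr,"L",L,"yaw y-axis from world y",np.degrees(np.arctan2(-u[0],u[1])))
def pl(n,p,q):
    o,d=ray(n,p);_,e=ray(n,q);m=np.cross(d,e);return m/np.linalg.norm(m),o
for name,t,s in (("plus",((215,145),(530,243)),((203,183),(560,238))),("minus",((245,190),(522,278)),((212,152),(565,210)))):
    m1,o1=pl("top",T(*t[0]),T(*t[1]));m2,o2=pl("scene",S(*s[0]),S(*s[1]))
    for yy in(.05,-.05):
        r=np.linalg.solve([m1,m2,u],[m1@o1,m2@o2,u@(ctr+yy*u)]);print(name,yy,r,"topray@.025:",onz("top",T(*t[0]),.025),onz("top",T(*t[1]),.025))
D=np.load("top0.npz")["d"]
for p in((260,180),(360,208),(480,245)):
    q=T(*p);o,d=ray("top",q);R=np.array(C["top"]["R"]);z=D[int(q[1]),int(q[0])];print("depth pt",o+d*z/(R@d)[2])
E
```

```text
LoP [0.6454 0.1207 0.063 ] (array([0.6456, 0.1225, 0.0627]), np.float64(0.0035439902443348665)) [0.6457 0.1242 0.063 ]
LoM [0.5207 0.1511 0.063 ] (array([0.5208, 0.1525, 0.0636]), np.float64(0.0028786532434941776)) [0.5201 0.1541 0.063 ]
LiP [0.6237 0.034  0.063 ] (array([0.6236, 0.0357, 0.0644]), np.float64(0.0033903115798750395)) [0.6226 0.0375 0.063 ]
LiM [0.5018 0.0624 0.063 ]
RiP [ 0.5774 -0.1488  0.063 ] (array([ 0.5774, -0.1473,  0.0626]), np.float64(0.0030604443329265265)) [ 0.5779 -0.1457  0.063 ]
RiM [ 0.4563 -0.12    0.063 ] (array([ 0.4564, -0.1177,  0.0647]), np.float64(0.004042885913242445)) [ 0.4551 -0.1159  0.063 ]
RoP [ 0.5575 -0.2359  0.063 ] (array([ 0.5576, -0.2351,  0.0612]), np.float64(0.002346249941145924)) [ 0.5592 -0.2334  0.063 ]
RoM [ 0.4338 -0.2074  0.063 ] (array([ 0.4338, -0.2058,  0.0634]), np.float64(0.003008455056247895)) [ 0.4337 -0.2043  0.063 ]
ctr [ 0.5396 -0.043   0.063 ] L 0.36807835710589554 yaw y-axis from world y -13.734183678099575
plus 0.05 [0.5646 0.0024 0.0268] topray@.025: [0.5778 0.0474 0.025 ] [ 0.5236 -0.14    0.025 ]
plus -0.05 [ 0.537  -0.0938  0.0247] topray@.025: [0.5778 0.0474 0.025 ] [ 0.5236 -0.14    0.025 ]
minus 0.05 [0.5449 0.0072 0.0254] topray@.025: [0.5514 0.0289 0.025 ] [ 0.5029 -0.1355  0.025 ]
minus -0.05 [ 0.5167 -0.0889  0.0245] topray@.025: [0.5514 0.0289 0.025 ] [ 0.5029 -0.1355  0.025 ]
depth pt [0.5576 0.0202 0.0242]
depth pt [ 0.5422 -0.0394  0.0239]
depth pt [ 0.5219 -0.1106  0.0238]
```

Triangulated: covers' height 0.063 ±0.002 and rule top 0.025 match the text; tray centre ≈ (0.540, -0.042), its y axis 13.7° clockwise of world y; the rule axis 16.2°. Plan: grip ~40 mm to the -y side of the middle with tool x along rule +y, slide +y, tilt the -y end up.

Emit:
{"name": "jog_arm", "arguments": {
  "steps": [
    {"delta_rot":[0,0,8.44],"linear":[0,0,0],"grip":0.05},
    {"delta_rot":[0,0,8.44],"linear":[0,0,0],"grip":0.05},
    {"delta_rot":[0,0,8.44],"linear":[0,0,0],"grip":0.05},
    {"delta_rot":[0,0,8.44],"linear":[0,0,0],"grip":0.05},
    {"delta_rot":[0,0,8.44],"linear":[0,0,0],"grip":0.05},
    {"delta_rot":[0,0,8.44],"linear":[0,0,0],"grip":0.05},
    {"delta_rot":[0,0,8.44],"linear":[0,0,0],"grip":0.05},
    {"delta_rot":[0,0,8.44],"linear":[0,0,0],"grip":0.05},
    {"delta_rot":[0,0,8.44],"linear":[0,0,0],"grip":0.05},
    {"delta_rot":[0,0,8.44],"linear":[0,0,0],"grip":0.05}
  ]
}}

```text
t: 1.1
tool_pos: [0.2315, 0.5801, 0.1945]
tool_rot: [2.517, 1.879, -0.002]
contact_force: [0.7, 0.6, -0.0]
opening: 0.0501
grip_force: 0.0
```

```bash
cat >p.py <<'E'
from h import *
from scipy.spatial.transform import Rotation as Ro
import sys
np.set_printoptions(precision=4,suppress=True)
o=ctrl.get_obs();R=Ro.from_rotvec(o["tool_rot"]).as_matrix();p=np.array(o["tool_pos"])
print("t",o["t"],"p",p,"q",np.array(o["q"]),"F",np.array(o["contact_force"]),"open",o["opening"],o["grip_force"])
print("x head",np.degrees(np.arctan2(R[1,0],R[0,0])),"elev",np.degrees(np.arcsin(R[2,0])),"z",R[:,2])
if len(sys.argv)>3:
    g=np.array(list(map(float,sys.argv[1:4])));print("shift in tool",R.T@(g-p))
E
python3 p.py .5296 -.0802 .2
```

```text
t 1.1 p [0.2315 0.5801 0.1945] q [ 1.072   0.0531  1.6137 -0.      1.476   1.3601] F [ 0.6579  0.5726 -0.0236] open 0.050063890586094215 0.0
x head 73.4891234773072 elev -0.07057054669434237 z [-0.0006 -0.0011 -1.    ]
shift in tool [-0.5483  0.4734 -0.0049]
```

Emit:
{"name": "jog_arm", "arguments": {
  "steps": [
    {"delta_rot":[0,0,0],"linear":[-0.036,0.031,0],"grip":0.05},
    {"delta_rot":[0,0,0],"linear":[-0.036,0.031,0],"grip":0.05},
    {"delta_rot":[0,0,0],"linear":[-0.036,0.031,0],"grip":0.05},
    {"delta_rot":[0,0,0],"linear":[-0.036,0.031,0],"grip":0.05},
    {"delta_rot":[0,0,0],"linear":[-0.036,0.031,0],"grip":0.05},
    {"delta_rot":[0,0,0],"linear":[-0.036,0.031,0],"grip":0.05},
    {"delta_rot":[0,0,0],"linear":[-0.036,0.031,0],"grip":0.05},
    {"delta_rot":[0,0,0],"linear":[-0.036,0.031,0],"grip":0.05},
    {"delta_rot":[0,0,0],"linear":[-0.036,0.031,0],"grip":0.05},
    {"delta_rot":[0,0,0],"linear":[-0.036,0.031,0],"grip":0.05}
  ]
}}

```text
t: 2.1
tool_pos: [0.4294, 0.1465, 0.195]
tool_rot: [-2.512, -1.887, -0.0]
contact_force: [1.3, 0.2, -0.2]
opening: 0.0502
grip_force: 0.0
```

Emit:
{"name": "jog_arm", "arguments": {
  "steps": [
    {"delta_rot":[0,0,0],"linear":[-0.036,0.031,0],"grip":0.05},
    {"delta_rot":[0,0,0],"linear":[-0.036,0.031,0],"grip":0.05},
    {"delta_rot":[0,0,0],"linear":[-0.036,0.031,0],"grip":0.05},
    {"delta_rot":[0,0,0],"linear":[-0.036,0.031,0],"grip":0.05},
    {"delta_rot":[0,0,0],"linear":[-0.036,0.031,0],"grip":0.05},
    {"delta_rot":[0,0,0],"linear":[0,0,0],"grip":0.05}
  ]
}}

```text
t: 2.7
tool_pos: [0.5289, -0.0722, 0.1945]
tool_rot: [2.517, 1.88, -0.002]
contact_force: [-0.9, 0.8, 0.1]
opening: 0.0496
grip_force: 0.0
```

```bash
python3 p.py .5296 -.0802 .1
```

```text
t 2.7 p [ 0.5289 -0.0722  0.1945] q [-0.2742 -0.1657  1.8238 -0.0014  1.4841  0.0137] F [-0.8743  0.7953  0.0713] open 0.04963242308642324 0.0
x head 73.50797836297318 elev -0.0821561109932766 z [-0.001  -0.0012 -1.    ]
shift in tool [-0.0074  0.003   0.0946]
```

Emit:
{"name": "jog_arm", "arguments": {
  "steps": [
    {"delta_rot":[0,0,0],"linear":[-0.007,0.003,0.04],"grip":0.05},
    {"delta_rot":[0,0,0],"linear":[0,0,0.04],"grip":0.05},
    {"delta_rot":[0,0,0],"linear":[0,0,0.04],"grip":0.05},
    {"delta_rot":[0,0,0],"linear":[0,0,0.025],"grip":0.05},
    {"delta_rot":[0,0,0],"linear":[0,0,0.02],"grip":0.05},
    {"delta_rot":[0,0,0],"linear":[0,0,0.012],"grip":0.05},
    {"delta_rot":[0,0,0],"linear":[0,0,0.008],"grip":0.05},
    {"delta_rot":[0,0,0],"linear":[0,0,0],"grip":0.05}
  ]
}}

```text
t: 3.5
tool_pos: [0.5284, -0.0748, 0.0096]
tool_rot: [-2.51, -1.887, 0.001]
contact_force: [0.4, -0.5, 0.2]
opening: 0.0502
grip_force: 0.0
```

```bash
python3 p.py .5296 -.0802 .008; python3 - <<'E'
from h import *
ims=[]
for n,(r,c) in(("top",(200,245)),("scene",(150,180))):
    im,_=ctrl.get_image(n); ims.append(cv2.resize(im[r:r+150,c:c+250,::-1],None,fx=3,fy=2*1.0*1.5/1.5 if 0 else 2))
cv2.imwrite("pics/g1.png",np.vstack(ims)[:600])
E
```

```text
t 3.5 p [ 0.5284 -0.0748  0.0096] q [-0.2802  0.0306  1.9661  0.0001  1.1465  0.0016] F [ 0.4416 -0.4607  0.155 ] open 0.05018960655866607 0.0
x head 73.85305539339991 elev 0.003388182448017526 z [-0.0015  0.0005 -1.    ]
shift in tool [-0.0048  0.0027  0.0016]
```

View pics/g1.png

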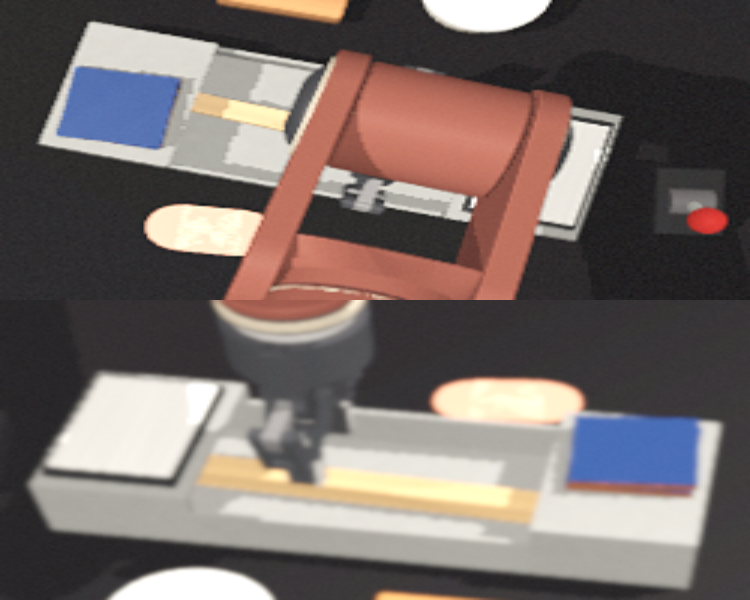

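The fingers straddle the rule (scene panel around (295,460)), near its -y part; all else untouched. Close.

Emit:
{"name": "jog_arm", "arguments": {
  "steps": [
    {"delta_rot":[0,0,0],"linear":[0,0.002,0.002],"grip":0.05},
    {"delta_rot":[0,0,0],"linear":[0,0,0],"grip":0.01},
    {"delta_rot":[0,0,0],"linear":[0,0,0],"grip":0.01},
    {"delta_rot":[0,0,0],"linear":[0,0,0],"grip":0.01},
    {"delta_rot":[0,0,0],"linear":[0,0,0],"grip":0.01},
    {"delta_rot":[0,0,0],"linear":[0,0,0],"grip":0.01}
  ],
  "newtons": 50
}}

```text
t: 4.2
tool_pos: [0.5309, -0.0758, 0.0083]
tool_rot: [2.512, 1.887, 0.0]
contact_force: [0.5, -0.4, 0.2]
opening: 0.0102
grip_force: 0.0
```

```bash
python3 p.py .5296 -.0802 .008
```

```text
t 4.2 p [ 0.5309 -0.0758  0.0083] q [-0.2806  0.0374  1.9615 -0.      1.1427  0.0015] F [ 0.4941 -0.3574  0.1596] open 0.010217763538434392 0.0
x head 73.8388370235922 elev -9.30185361594722e-05 z [ 0. -0. -1.]
shift in tool [-0.0046  0.      0.0003]
```

```bash
python3 - <<'E'
from h import *
im,_=ctrl.get_image("scene"); cv2.imwrite("pics/g2.png",cv2.resize(im[150:300,210:370,::-1],None,fx=4,fy=4,interpolation=cv2.INTER_CUBIC))
p=np.array(ctrl.get_obs()["tool_pos"])
for n in C:
  for z in(0,.02): print(n,z,cv2.projectPoints(np.array([p+[0,0,z]]),cv2.Rodrigues(np.array(C[n]["R"]))[0],np.array(C[n]["t"]),np.array(C[n]["camera_matrix"]),np.array(C[n]["distortion"]))[0].ravel())
E
```

```text
top 0 [369.77010182 270.5657545 ]
top 0.02 [370.52303648 270.24111865]
scene 0 [288.43744049 243.21748887]
scene 0.02 [287.53062037 236.22232614]
```

View pics/g2.png

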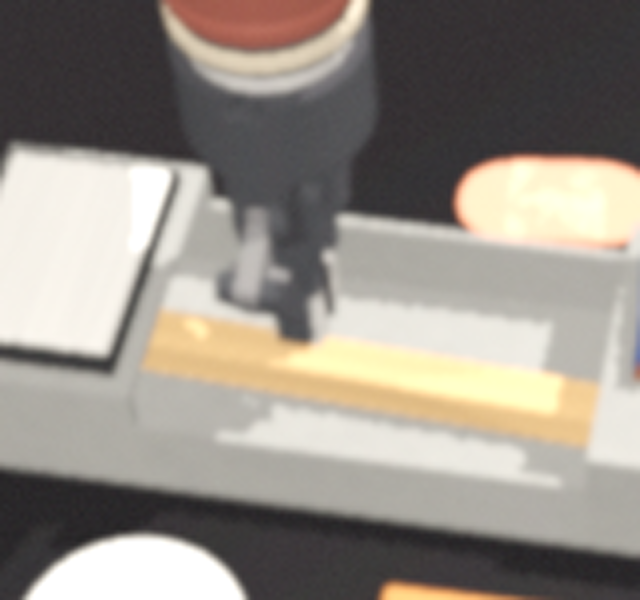

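The shut fingertips end at crop (295,338), about where the rule's rear top edge is, while the TCP should project to (314,373): either the tips are higher than reported, or hidden behind the rule. I'll use the depth to tell.

```bash
python3 - <<'E'
from h import *
np.set_printoptions(precision=3,suppress=True)
im,D=ctrl.get_image("scene");R=np.array(C["scene"]["R"])
for u in(280,283,286,289):
  for v in range(214,246,3):
    o,d=ray("scene",(u,v));print(u,v,o+d*D[v,u]/(R@d)[2] if D[v,u] else None,im[v,u])
E
```

```text
280 214 [ 0.548 -0.082  0.109] [79 80 81]
280 217 [ 0.574 -0.08   0.132] [146 143 141]
280 220 [ 0.583 -0.08   0.135] [136 133 133]
280 223 [ 0.587 -0.08   0.134] [97 96 98]
280 226 [ 0.585 -0.081  0.124] [84 83 86]
280 229 [ 0.545 -0.085  0.067] [87 85 86]
280 232 [ 0.544 -0.086  0.058] [112 106 100]
280 235 [ 0.524 -0.089  0.024] [199 166 121]
280 238 [ 0.531 -0.089  0.025] [243 206 149]
280 241 [ 0.535 -0.089  0.022] [255 222 164]
280 244 [ 0.534 -0.09   0.012] [226 189 135]
283 214 [ 0.549 -0.077  0.11 ] [78 78 82]
283 217 [ 0.543 -0.078  0.095] [87 86 88]
283 220 [ 0.55  -0.078  0.096] [90 87 90]
283 223 [ 0.571 -0.077  0.113] [86 85 88]
283 226 [ 0.573 -0.077  0.108] [84 83 86]
283 229 [ 0.574 -0.078  0.103] [80 79 81]
283 232 [ 0.543 -0.081  0.056] [81 81 84]
283 235 [ 0.544 -0.082  0.05 ] [164 136 105]
283 238 [ 0.527 -0.084  0.019] [255 230 171]
283 241 [ 0.538 -0.084  0.025] [255 240 180]
283 244 [ 0.539 -0.085  0.018] [227 190 135]
286 214 [ 0.553 -0.072  0.113] [79 81 84]
286 217 [ 0.549 -0.073  0.102] [78 77 80]
286 220 [ 0.549 -0.073  0.094] [78 77 80]
286 223 [ 0.559 -0.073  0.098] [85 84 87]
286 226 [ 0.562 -0.073  0.095] [116 114 115]
286 229 [ 0.549 -0.075  0.07 ] [103 101 103]
286 232 [ 0.55  -0.076  0.065] [90 89 93]
286 235 [ 0.548 -0.077  0.053] [153 129 104]
286 238 [ 0.533 -0.079  0.027] [255 239 178]
286 241 [ 0.537 -0.079  0.023] [255 248 187]
286 244 [ 0.541 -0.079  0.02 ] [230 193 139]
289 214 [ 0.552 -0.067  0.112] [88 87 90]
289 217 [ 0.541 -0.068  0.092] [83 81 84]
289 220 [ 0.547 -0.069  0.091] [90 90 93]
289 223 [ 0.546 -0.069  0.082] [149 145 141]
289 226 [ 0.542 -0.07   0.069] [208 203 196]
289 229 [ 0.543 -0.071  0.063] [210 205 199]
289 232 [ 0.541 -0.071  0.052] [200 196 189]
289 235 [ 0.542 -0.072  0.046] [229 212 192]
289 238 [ 0.531 -0.074  0.023] [255 250 190]
289 241 [ 0.539 -0.074  0.025] [255 253 192]
289 244 [ 0.541 -0.074  0.019] [236 200 144]
```

Depth shows the real fingertips at z ≈ 0.048 (x 0.543, y -0.075) though the reported TCP is 0.008: x and y agree, but the tips stand about 40 mm farther back along the tool axis than reported. I'll reopen, go lower in steps and check the force.

Emit:
{"name": "jog_arm", "arguments": {
  "steps": [
    {"delta_rot":[0,0,0],"linear":[0,0,0],"grip":0.05},
    {"delta_rot":[0,0,0],"linear":[0,0,0],"grip":0.05},
    {"delta_rot":[0,0,0],"linear":[0,0,0],"grip":0.05},
    {"delta_rot":[0,0,0],"linear":[0,0,0.01],"grip":0.05},
    {"delta_rot":[0,0,0],"linear":[0,0,0.01],"grip":0.05},
    {"delta_rot":[0,0,0],"linear":[0,0,0.01],"grip":0.05},
    {"delta_rot":[0,0,0],"linear":[0,0,0],"grip":0.05}
  ]
}}

```text
t: 5.0
tool_pos: [0.5288, -0.0752, -0.0243]
tool_rot: [-2.509, -1.885, 0.004]
contact_force: [-0.5, -0.4, 0.9]
opening: 0.0501
grip_force: 0.0
```

```bash
python3 p.py .5296 -.0802 -.032; python3 - <<'E'
from h import *
im,D=ctrl.get_image("scene");R=np.array(C["scene"]["R"])
cv2.imwrite("pics/g3.png",cv2.resize(im[150:300,210:370,::-1],None,fx=4,fy=4,interpolation=cv2.INTER_CUBIC))
# dark/grey finger pixels ahead of the rule: cloud with x in 0.55..0.58 near y=-0.076
v,u=np.mgrid[225:265,270:300];
P=np.array([(lambda od,z:od[0]+od[1]*z/(R@od[1])[2])(ray("scene",(a,b)),D[b,a]) for a,b in zip(u.ravel(),v.ravel())])
m=(P[:,0]>.548)&(P[:,0]<.60)&(abs(P[:,1]+.078)<.015)
Q=P[m];Q=Q[np.argsort(Q[:,2])];print(np.round(Q[:12],3))
E
```

```text
t 5.0 p [ 0.5288 -0.0752 -0.0243] q [-0.2806  0.0878  1.9733 -0.      1.0852  0.0015] F [-0.5461 -0.4141  0.8926] open 0.0501072191119578 0.0
x head 73.83591507227173 elev -0.0017162946026048754 z [-0.0045  0.0013 -1.    ]
shift in tool [-0.0046  0.0022  0.0077]
[[ 0.551 -0.085 -0.001]
 [ 0.552 -0.078 -0.001]
 [ 0.555 -0.086 -0.001]
 [ 0.56  -0.079 -0.001]
 [ 0.56  -0.064 -0.001]
 [ 0.558 -0.09  -0.   ]
 [ 0.562 -0.065 -0.   ]
 [ 0.549 -0.063 -0.   ]
 [ 0.554 -0.064 -0.   ]
 [ 0.556 -0.09   0.   ]
 [ 0.562 -0.067  0.   ]
 [ 0.564 -0.069  0.   ]]
```

View pics/g3.png

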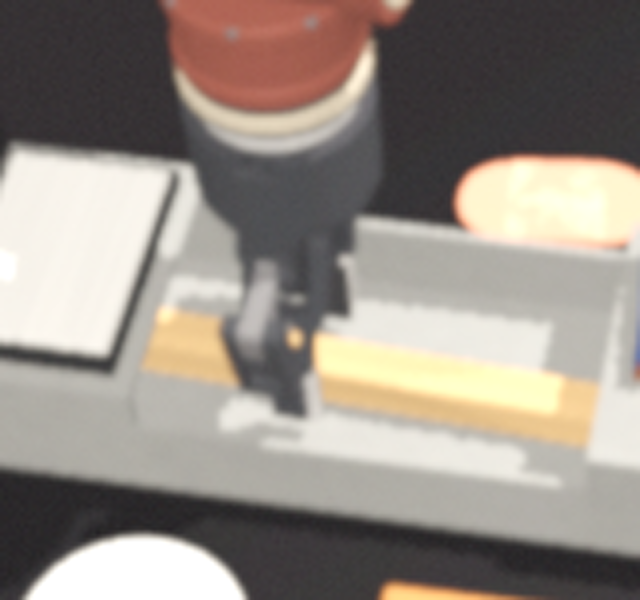

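Now the front finger passes in front of the rule (tip at crop (295,410)), so it straddles. A little lower, then close.

Emit:
{"name": "jog_arm", "arguments": {
  "steps": [
    {"delta_rot":[0,0,0],"linear":[0,0.001,0.004],"grip":0.05},
    {"delta_rot":[0,0,0],"linear":[0,0,0],"grip":0.01},
    {"delta_rot":[0,0,0],"linear":[0,0,0],"grip":0.01},
    {"delta_rot":[0,0,0],"linear":[0,0,0],"grip":0.01},
    {"delta_rot":[0,0,0],"linear":[0,0,0],"grip":0.01}
  ],
  "newtons": 50
}}

```text
t: 5.55
tool_pos: [0.5323, -0.0762, -0.0252]
tool_rot: [2.511, 1.887, 0.001]
contact_force: [-0.6, -0.3, 1.0]
opening: 0.0188
grip_force: 52.0
```

```bash
python3 p.py
```

```text
t 5.55 p [ 0.5323 -0.0762 -0.0252] q [-0.2806  0.0934  1.969  -0.      1.0781  0.0015] F [-0.6222 -0.3031  0.995 ] open 0.018839991041348154 51.954524517059326
x head 73.83959487486105 elev -0.0022958112285308874 z [ 0.0011 -0.0004 -1.    ]
```

Gripped (18.8 mm, 52 N). Lift 3 mm off the floor and slide along +y, watching force.

Emit:
{"name": "jog_arm", "arguments": {
  "steps": [
    {"delta_rot":[0,0,0],"linear":[0,0,-0.003],"grip":0.01},
    {"delta_rot":[0,0,0],"linear":[0.004,0,0],"grip":0.01},
    {"delta_rot":[0,0,0],"linear":[0.005,0,0],"grip":0.01},
    {"delta_rot":[0,0,0],"linear":[0.005,0,0],"grip":0.01},
    {"delta_rot":[0,0,0],"linear":[0.005,0,0],"grip":0.01},
    {"delta_rot":[0,0,0],"linear":[0.005,0,0],"grip":0.01},
    {"delta_rot":[0,0,0],"linear":[0,0,0],"grip":0.01}
  ]
}}

```text
t: 6.25
tool_pos: [0.5386, -0.0522, -0.0228]
tool_rot: [-2.511, -1.888, -0.0]
contact_force: [0.5, -0.3, -1.1]
opening: 0.0188
grip_force: 51.7
```

```bash
cat > e.py <<'E'
from h import *
import sys
im,D=ctrl.get_image("scene");np.savez("s.npz",im=im,d=D);R=np.array(C["scene"]["R"])
h=cv2.cvtColor(im,cv2.COLOR_RGB2HSV);m=cv2.inRange(h,(8,50,90),(30,255,255))
m[:190]=0;m[275:]=0;m[:,:225]=0;m[:,380:]=0
n,l,st,_=cv2.connectedComponentsWithStats(m)
u=np.array([.2374,.9714]);c=np.array([.540,-.0415])
v,w=np.nonzero(m)
P=np.array([(lambda od,z:od[0]+od[1]*z/(R@od[1])[2])(ray("scene",(a,b)),D[b,a]) for a,b in zip(w,v) if D[b,a]>0])
y=(P[:,:2]-c)@u;x=(P[:,:2]-c)@np.array([.9714,-.2374]);k=(P[:,2]<.25)&(abs(x)<.05);y=y[k];P=P[k]
i=np.argsort(y);print("y range",np.round(np.percentile(y,[.5,2,98,99.5]),4),"z at low-y end",np.median(P[i[5:40],2]),"z at high-y end",np.median(P[i[-40:-5],2]),len(y))
if len(sys.argv)>1: cv2.imwrite(sys.argv[1],im[100:300,150:450,::-1].repeat(2,0).repeat(2,1))
E
python3 p.py; python3 e.py
```

```text
t 6.25 p [ 0.5386 -0.0522 -0.0228] q [-0.2343  0.0977  1.9594  0.0001  1.0846  0.0467] F [ 0.4511 -0.3456 -1.1262] open 0.018754922079624467 51.688417196273804
x head 73.8922247894074 elev 0.006852456580427725 z [-0.0001  0.0002 -1.    ]
y range [-0.1058 -0.1031  0.1098  0.1221] z at low-y end 0.02422546306455764 z at high-y end 0.06447227428006519 1526
```

Emit:
{"name": "jog_arm", "arguments": {
  "steps": [
    {"delta_rot":[0,0,0],"linear":[0.005,0,0],"grip":0.01},
    {"delta_rot":[0,0,0],"linear":[0.005,0,0],"grip":0.01},
    {"delta_rot":[0,0,0],"linear":[0.004,0,0],"grip":0.01},
    {"delta_rot":[0,0,0],"linear":[0.004,0,0],"grip":0.01},
    {"delta_rot":[0,0,0],"linear":[0,0,0],"grip":0.01}
  ]
}}

```text
t: 6.8
tool_pos: [0.5437, -0.0352, -0.0227]
tool_rot: [-2.511, -1.888, -0.0]
contact_force: [0.6, 0.5, -1.8]
opening: 0.0185
grip_force: 51.7
```

```bash
python3 p.py; python3 e.py
```

```text
t 6.8 p [ 0.5437 -0.0352 -0.0227] q [-0.2014  0.1055  1.9507  0.0001  1.0853  0.0801] F [ 0.5615  0.4681 -1.7607] open 0.01849088622757715 51.68678104877472
x head 73.87292464272907 elev 0.003963115918741733 z [ 0.0001  0.0001 -1.    ]
y range [-0.0873 -0.0851  0.1124  0.1223] z at low-y end 0.023029946673951862 z at high-y end 0.06389917208951323 1363
```

The -y end now shows at tray y ≈ -0.087, 8 mm clear of the cover edge (far end ≈ +0.173, wall at 0.180). Work out the tilt rows (pivot near the far lower corner).

```bash
python3 - <<'E'
import numpy as np
f=lambda a,L:np.array([L[0]-.166*np.cos(a)-.029*np.sin(a),L[1]+.166*np.sin(a)-.029*np.cos(a)])
A=np.radians(np.arange(0,19,3));L=np.linspace([.173,.0065],[.166,.008],7)
p=[f(a,l) for a,l in zip(A,L)]
for i in range(6):
    d=p[i+1]-p[i];a=A[i]  # tool x=(cos,-sin), tool z=(-sin,-cos)
    print(np.round([d@[np.cos(a),-np.sin(a)],d@[-np.sin(a),-np.cos(a)]],4),p[i+1])
E
```

```text
[-0.0025 -0.009 ] [ 0.00454309 -0.01352249]
[-0.0025 -0.0089] [ 0.00254471 -0.00448941]
[-0.0025 -0.0089] [0.00100714 0.00457516]
[-0.0025 -0.0088] [-6.86074222e-05  1.36470603e-02]
[-0.0025 -0.0087] [-0.00068277  0.02270211]
[-0.0025 -0.0087] [-0.00083687  0.03171618]
```

Emit:
{"name": "jog_arm", "arguments": {
  "steps": [
    {"delta_rot":[0,-3,0],"linear":[-0.0025,0,-0.009],"grip":0.01},
    {"delta_rot":[0,-3,0],"linear":[-0.0025,0,-0.009],"grip":0.01},
    {"delta_rot":[0,-3,0],"linear":[-0.0025,0,-0.009],"grip":0.01},
    {"delta_rot":[0,0,0],"linear":[0,0,0],"grip":0.01},
    {"delta_rot":[0,0,0],"linear":[0,0,0],"grip":0.01}
  ]
}}

```text
t: 7.35
tool_pos: [0.5419, -0.0413, 0.0045]
tool_rot: [2.431, 1.828, -0.19]
contact_force: [0.4, -0.2, -2.5]
opening: 0.0184
grip_force: 51.7
```

```bash
python3 p.py; python3 e.py pics/t1.png
```

```text
t 7.35 p [ 0.5419 -0.0413  0.0045] q [-0.1235  0.0929  1.918  -0.1682  1.1607  0.2275] F [ 0.4277 -0.2184 -2.4986] open 0.018413396698589584 51.69379413127899
x head 73.86593272010596 elev -8.944038153721563 z [-0.0431 -0.1494 -0.9878]
y range [-0.0896 -0.0844  0.1117  0.1221] z at low-y end 0.06109022086294269 z at high-y end 0.06343499119636908 1414
```

View pics/t1.png

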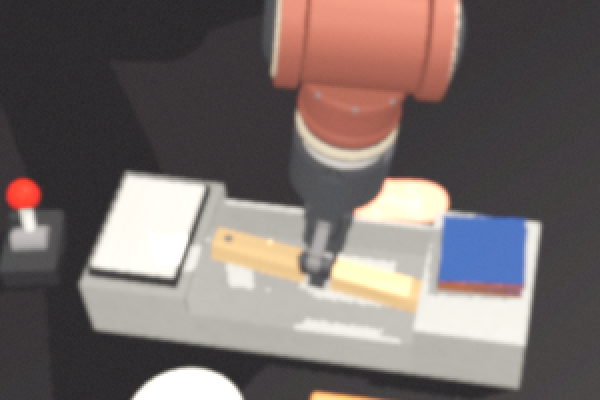

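The free -y end (at about (215,245)) has risen in the opening and the +y end is still under the tile cover; forces are small. Finish the tilt to 18°, then draw out along the axis.

Emit:
{"name": "jog_arm", "arguments": {
  "steps": [
    {"delta_rot":[0,-3,0],"linear":[-0.0025,0,-0.009],"grip":0.01},
    {"delta_rot":[0,-3,0],"linear":[-0.0025,0,-0.009],"grip":0.01},
    {"delta_rot":[0,-3,0],"linear":[-0.0025,0,-0.0085],"grip":0.01},
    {"delta_rot":[0,0,0],"linear":[0,0,0],"grip":0.01},
    {"delta_rot":[0,0,0],"linear":[-0.01,0,0],"grip":0.01},
    {"delta_rot":[0,0,0],"linear":[0,0,0],"grip":0.01}
  ]
}}

```text
t: 8.0
tool_pos: [0.5379, -0.0538, 0.0349]
tool_rot: [2.344, 1.759, -0.372]
contact_force: [0.7, -0.3, -1.6]
opening: 0.0183
grip_force: 51.7
```

```bash
python3 p.py; python3 e.py pics/t2.png
```

```text
t 8.0 p [ 0.5379 -0.0538  0.0349] q [-0.0613  0.0909  1.8838 -0.3223  1.255   0.3367] F [ 0.7327 -0.2771 -1.5575] open 0.018318103005117593 51.68731212615967
x head 73.76198501026701 elev -17.987432220789355 z [-0.0871 -0.2963 -0.9511]
y range [-0.1043 -0.0896  0.0931  0.1217] z at low-y end 0.07117076807506184 z at high-y end 0.06364528938254643 1667
```

View pics/t2.png

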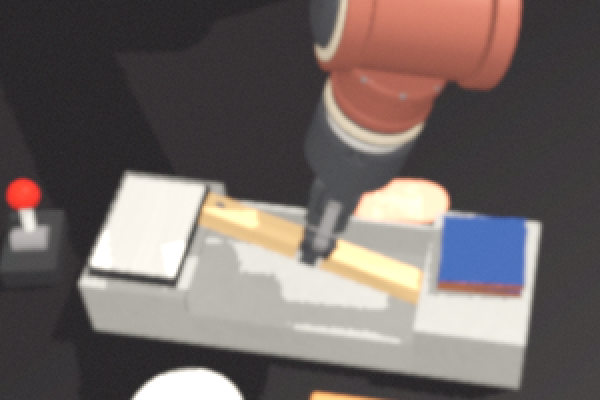

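The rule is tilted, its raised end at about (207,205) next to the warmer's edge, the low end going under the tile cover at (420,290). Check the rise of the bar from depth before drawing.

```bash
python3 - <<'E'
from h import *
s=np.load("s.npz");D=s["d"];R=np.array(C["scene"]["R"]);u=np.array([.2374,.9714]);c=np.array([.540,-.0415])
for px in((255,202),(258,205),(265,206),(285,214),(330,231),(340,234),(355,240),(254,210),(258,213)):
    o,d=ray("scene",px);P=o+d*D[px[1],px[0]]/(R@d)[2];print(px,np.round(P,3),"tray y",round(float((P[:2]-c)@u),3),s["im"][px[1],px[0]])
E
```

```text
(255, 202) [ 0.52  -0.122  0.11 ] tray y -0.083 [245 208 151]
(258, 205) [ 1.183 -0.019  0.855] tray y 0.175 [255 255 200]
(265, 206) [ 0.525 -0.106  0.105] tray y -0.067 [255 255 199]
(285, 214) [ 0.535 -0.075  0.093] tray y -0.034 [246 210 152]
(330, 231) [ 0.557 -0.002  0.068] tray y 0.042 [255 255 204]
(340, 234) [0.56  0.014 0.063] tray y 0.059 [255 255 209]
(355, 240) [0.569 0.038 0.056] tray y 0.084 [255 255 212]
(254, 210) [ 0.525 -0.125  0.096] tray y -0.085 [232 196 141]
(258, 213) [ 0.527 -0.119  0.091] tray y -0.079 [233 196 143]
```

Bar slope 17.9°, top at the cover edge 0.053 (<0.060), underside near the warmer ≈ 0.09 (>0.075): clear. Draw out.

Emit:
{"name": "jog_arm", "arguments": {
  "steps": [
    {"delta_rot":[0,0,0],"linear":[-0.01,0,0],"grip":0.01},
    {"delta_rot":[0,0,0],"linear":[-0.01,0,0],"grip":0.01},
    {"delta_rot":[0,0,0],"linear":[-0.01,0,0],"grip":0.01},
    {"delta_rot":[0,0,0],"linear":[-0.012,0,0],"grip":0.01},
    {"delta_rot":[0,0,0],"linear":[-0.012,0,0],"grip":0.01},
    {"delta_rot":[0,0,0],"linear":[-0.012,0,0],"grip":0.01},
    {"delta_rot":[0,0,0],"linear":[-0.012,0,0],"grip":0.01},
    {"delta_rot":[0,0,0],"linear":[-0.012,0,0],"grip":0.01},
    {"delta_rot":[0,0,0],"linear":[0,0,0],"grip":0.01}
  ]
}}

```text
t: 8.95
tool_pos: [0.5149, -0.1361, 0.0638]
tool_rot: [2.343, 1.757, -0.37]
contact_force: [0.6, 0.5, -1.7]
opening: 0.0189
grip_force: 51.7
```

```bash
python3 p.py; python3 e.py pics/t3.png
```

```text
t 8.95 p [ 0.5149 -0.1361  0.0638] q [-0.2149 -0.0022  1.9257 -0.3305  1.2558  0.1783] F [ 0.5552  0.5278 -1.6505] open 0.018921128643009183 51.679717898368835
x head 73.7192350599107 elev -18.011587652353 z [-0.0853 -0.2972 -0.951 ]
y range [-0.1312 -0.1276  0.0717  0.1205] z at low-y end 0.12044657844307738 z at high-y end 0.063437719874878 1944
```

View pics/t3.png

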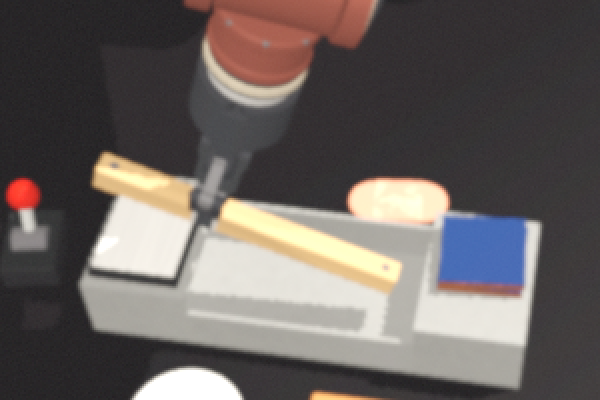

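The rule is completely out: low end at (395,275) clear of the tile cover, high end at (100,170) above the warmer. Lift straight up, then level.

Emit:
{"name": "jog_arm", "arguments": {
  "steps": [
    {"delta_rot":[0,0,0],"linear":[-0.005,0,-0.015],"grip":0.01},
    {"delta_rot":[0,0,0],"linear":[-0.005,0,-0.015],"grip":0.01},
    {"delta_rot":[0,0,0],"linear":[-0.005,0,-0.015],"grip":0.01},
    {"delta_rot":[0,0,0],"linear":[-0.005,0,-0.015],"grip":0.01},
    {"delta_rot":[0,3,0],"linear":[0,0,0],"grip":0.01},
    {"delta_rot":[0,3,0],"linear":[0,0,0],"grip":0.01},
    {"delta_rot":[0,3,0],"linear":[0,0,0],"grip":0.01},
    {"delta_rot":[0,3,0],"linear":[0,0,0],"grip":0.01},
    {"delta_rot":[0,3,0],"linear":[0,0,0],"grip":0.01},
    {"delta_rot":[0,3,0],"linear":[0,0,0],"grip":0.01}
  ]
}}

```text
t: 10.0
tool_pos: [0.5153, -0.1352, 0.128]
tool_rot: [2.51, 1.888, 0.004]
contact_force: [-0.7, 0.3, -1.6]
opening: 0.0185
grip_force: 51.7
```

```bash
python3 p.py .5315 -.0765 .134
```

```text
t 10.0 p [ 0.5153 -0.1352  0.128 ] q [-0.3974 -0.1193  1.8951  0.0018  1.364  -0.1167] F [-0.747   0.3146 -1.6235] open 0.018469783199729004 51.67304456233978
x head 73.89321880796142 elev 0.09008653752038924 z [ 0.0024  0.001  -1.    ]
shift in tool [ 0.0609 -0.0007 -0.0059]
```

Emit:
{"name": "jog_arm", "arguments": {
  "steps": [
    {"delta_rot":[0,0,0],"linear":[0.01,0,-0.003],"grip":0.01},
    {"delta_rot":[0,0,0],"linear":[0.015,0,-0.003],"grip":0.01},
    {"delta_rot":[0,0,0],"linear":[0.015,0,0],"grip":0.01},
    {"delta_rot":[0,0,0],"linear":[0.015,0,0],"grip":0.01},
    {"delta_rot":[0,0,-1.2],"linear":[0.006,0,0],"grip":0.01},
    {"delta_rot":[0,0,-1.2],"linear":[0,0,0],"grip":0.01},
    {"delta_rot":[0,0,0],"linear":[0,0,0],"grip":0.01},
    {"delta_rot":[0,0,0],"linear":[0,0,0],"grip":0.01},
    {"delta_rot":[0,0,0],"linear":[0,0,0],"grip":0.01}
  ]
}}

```text
t: 10.9
tool_pos: [0.5316, -0.077, 0.1322]
tool_rot: [-2.472, -1.938, 0.0]
contact_force: [-0.5, -0.6, -1.4]
opening: 0.0188
grip_force: 51.7
```

```bash
python3 p.py; python3 - <<'E'
from h import *
im,D=ctrl.get_image("scene");R=np.array(C["scene"]["R"]);u=np.array([.2374,.9714]);c=np.array([.540,-.0415])
cv2.imwrite("pics/f1.png",im[80:330,130:460,::-1].repeat(2,0).repeat(2,1))
h=cv2.cvtColor(im,cv2.COLOR_RGB2HSV);m=cv2.inRange(h,(8,50,90),(30,255,255))
P=[]
for v,w in zip(*np.nonzero(m)):
    if D[v,w]>0:
        o,d=ray("scene",(w,v));q=o+d*D[v,w]/(R@d)[2];P.append([*q,(q[:2]-c)@u,(q[:2]-c)@[u[1],-u[0]]])
P=np.array(P);P=P[(P[:,2]>.13)&(P[:,2]<.24)&(abs(P[:,4])<.05)];print(len(P),"y",np.percentile(P[:,3],[1,99]))
for a in np.arange(-.13,.13,.04):
    k=P[(P[:,3]>a)&(P[:,3]<a+.03)]
    if len(k)>5: print(round(a+.015,3),"z max,min",np.round(np.percentile(k[:,2],[95,5]),3),"x",np.round(np.percentile(k[:,4],[5,95]),3))
E
```

```text
t 10.9 p [ 0.5316 -0.077   0.1322] q [-0.2823 -0.1105  1.8799 -0.0002  1.3724 -0.0413] F [-0.5175 -0.5536 -1.4302] open 0.018830219996722183 51.68136119842529
x head 76.19682961886815 elev -0.009921936728633236 z [-0.0002 -0.0001 -1.    ]
2734 y [-0.1290386  0.1259512]
-0.115 z max,min [0.183 0.162] x [-0.009  0.01 ]
-0.075 z max,min [0.183 0.162] x [-0.007  0.01 ]
-0.035 z max,min [0.217 0.163] x [-0.01  0.04]
0.005 z max,min [0.183 0.162] x [-0.009  0.01 ]
0.045 z max,min [0.183 0.163] x [-0.008  0.01 ]
0.085 z max,min [0.183 0.162] x [-0.008  0.01 ]
0.125 z max,min [0.183 0.162] x [-0.008  0.011]
```

View pics/f1.png

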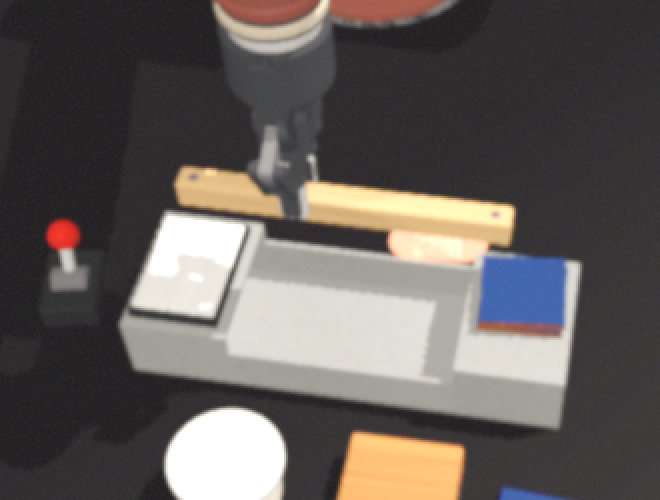

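The rule hangs level over the tray, ends at (178,190) and (513,225). Its underside is at 0.162 along the whole length (10 cm above the covers), y -0.129 to +0.126. Tiles, rib, tub, block and switch look undisturbed. I'll hand in.

```bash
python3 -c "
from station import ctrl
print(ctrl.get_obs()['dq']);print(ctrl.finish_job())"
```

```text
[-0.00116266 -0.00120716 -0.00145126  0.00182739  0.00110969  0.00066737]
the job is handed in; nothing more can be done
None
```

The straightedge is out of the tray and the job is handed in at about 11 s: it is held still and level over the tray, underside about 10 cm above the covers along its whole length, and the last camera view showed nothing else disturbed.

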